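# Pack the long beam, tuck the lid in and clamp the kit case

## Robot

A 7-joint arm with a two-finger parallel gripper is mounted at the origin on the work surface. World frame = base frame: x ahead of the robot, y to its left, z up, the work surface at z = 0. Lengths are in m, angles in degrees, forces in N, time in s.
With the tool pointing down it reaches from about 0.425 to 0.8 m from the base axis. Payload 8.3 kg.
Tool frame: the origin (TCP) lies on the centre line of the jaws, within the pads' length; the fingertips stand 14 mm ahead of it and the grasp point (between the pads) lies 5 mm behind it; z points along the fingers, y is the direction in which the jaws open and shut (so a half turn about z gives the same grasp; the last joint's range is limited). The gripper opens to 85 mm and grips with 20 to 120 N. Pads are 22 mm wide; open, the fingers measure 114 mm over their backs; the gripper's body (76 mm by 85 mm) begins 54 mm behind the grasp point. The pads swing forward as they close: fully open they stand 13 mm farther back than shut.
Start: joints at [-78.031, 21.967, 0.94, 78.501, -0.361, 79.538, -2.664], TCP at [0.168, 0.602, 0.245] pointing down, gripper open.
Joint ranges: [-169.22, 169.22], [-14.56, 117.87], [-87.37, 89.26], [10.42, 133.3], [-82.24, 262.24], [0.94, 117.77], [-172.7, 172.7]. Speed limits (degrees/s): [136.94, 136.94, 172.46, 172.46, 180, 180, 180].

## Interface

Orientations are given as a 3x3 rotation matrix whose columns are the frame's x, y, z axes.
In Python, from workcell import r, vision gives the robot as it stands.
- The arm moves only by the shell command python3 -m jog 'ROWS' [OPENING] [FORCE]. ROWS is JSON, a list that holds one entry, the list of rows, each a list of 6 numbers: the shift along the tool's x, y, z in mm, then the turn, a rotation vector about the tool's x, y, z in degrees. A call has exactly 8 rows; each row shifts and turns the commanded pose from where the row before left it, along the tool's axes as they then stand; what a row does not reach is not made up. A row lasts 1/12 s, in which the tool goes at most 41.7 mm and 7.16 degrees, less where a joint would pass 70% of its speed; a pose out of reach is approached as far as the arm can. A call with a gripper value outside its range is refused whole. OPENING is the closure, from 0 (fully open) to 1 (shut), set as the call begins (- or left out, the last holds). The fingers move at their own pace and stop on an object; FORCE is the grip in N (left out, the last holds). Time passes only in rows, so rows that do not move let the fingers close, or fill a call up. It gives the time, the measured TCP pose, the force and the opening at its end, in the units of the state.
- r.observe(): the state, without advancing time (a new reading comes with each control period).
- vision.get_image(name): name is "scene" or "top" or "wrist"; returns a dict with "color" (384x512x3 uint8, red, green, blue), "fovy" (degrees; the focal length in pixels is half the picture's height over the tangent of half this angle, whatever the lens; pixels are square), "cx", "cy" (the principal point, pixels), "T" (4x4, takes a point from camera to world coordinates). Camera axes: x right, y down, z forward; pixel columns grow to the right and rows downward; lengths in m; the calibration is good to about 2 mm. A picture is of the moment at which its call begins. There is no depth.
- r.job_done(): hands the job in, once; it reports no verdict.
The state is a dict: "time": time; "joint_pos": joint angles; "qd": joint speeds; "joint_torque": joint torques, N m; "position": TCP position; "eef_rot": TCP orientation; "wrist_force": force on the tool from outside, world axes, zero at the start; "torque": the same for the moment, N m; "grip_width": finger opening in m.
Only numpy, scipy, OpenCV 4.12 (cv2) and the standard library are available. Lean on these libraries where they do the work, as an engineer would, in place of code of your own. Each camera call takes 0.05 s, during which the arm holds its last target. There are 200 camera calls.

## Task

Pack up the building kit: lay the long straight beam flat in the long empty compartment of the case, then put the lid on with its tongue tucked under the bridge on the case's near side. Then swing the clamp lever down and press it with about 15 N, so that it keeps the lid firmly squeezed on its seal without crushing the seal; don't force anything, and leave the other parts on the desk where they are.

Things in the scene. Friction and masses are not known exactly. Their poses are not given: they have to be found in the camera images.
- case: Orange kit case fixed to the desk, 180 (x) x 160 (y) mm, walls 5 mm, rim 56 mm above the desk. Origin: centre of its underside; x runs from the keeper (near side, towards the robot) to the clamp (far side), z up. Compartment floors 26 mm up: one long empty compartment along y in the near half, three small filled ones in the far half. All mm below are in this frame.
- case_compartment (a point): Centre of the long empty compartment's floor, at (-45, 0, 26) mm of the case. Free space x -85 to -5, y -75 to 75 mm; the divider on its far side is 50 mm high.
- case_keeper (a point): Keeper on the near side: slot for the lid's tongue. This point: foot of the slot's back stop, (-94, 0, 56) mm. Slot 66 mm wide in y, 12 mm high, from the rim (z 56) to the underside of a bridge (z 68, top z 74) covering x -100 to -82 mm. The tongue goes in tilted, far edge of the lid high by about 0.2 rad, until it meets the back stop; then lower the far edge inside the upstands.
- case_upstand (a point): Middle between the two far upstands that stop the lid, at rim height, (83.5, 0, 56) mm: their inner faces are at x 83.5, top z 76, at y 49 to 71 and -49 to -71 mm. Back stop to upstands 177.5 mm; the lid with tongue is 172 mm long, so it cannot be laid on or slid in level.
- seal: Dark rubber seal bar on a stiff spring inside the case's far wall, 100 mm long (y), 8 mm wide, at x 73 mm of the case. Origin: middle of its top. It stands 3 to 8 mm over the rim, differing from run to run with its wear, and holds the lid's far edge up by that much. It must end squeezed by the clamp, but is ruined by hard squeezing, so the right height of the clamp can only be felt.
- lid: Loose grey lid, about 0.2 kg: plate 156 (x) x 150 (y) x 6 mm, lying flat, handle up. Origin: centre of the plate's underside, z up. A tongue 60 mm wide, 6 mm thick juts 16 mm beyond the -x edge. Handle: upright bar along y in the middle, 18 mm (x) x 90 mm (y), from z 6 to z 44 mm. On the case its x runs along the case's x, origin near (0, 0, 56) mm of the case.
- lid_tongue (a point): Middle of the tongue's tip, at the underside: (-94, 0, 0) mm in the lid's frame; axes as the lid's.
- beam: The long straight grey beam with a row of nine dark holes, 24 (x) x 130.5 (y, its length) x 24 (z) mm, about 0.07 kg, lying on the desk. Origin: centre of its underside.
- beam_center (a point): Centre of the long beam, 12 mm above its origin; axes as the beam's.
- clamp (a joint): Angle of the black clamp lever at the middle of the case's far side: 0 = level, pointing over the lid, 1.65 to 1.85 = standing up, open, as it starts. Friction hinge (0.35 N m): it stays where left and has no stop at the lid. Its foot, 28 mm from the hinge, bears on the lid somewhere between -0.05 and 0.3. A push of about 15 N straight down, 40 to 60 mm from the hinge, sets it right.
- clamp_hinge (a point): Hinge axis of the clamp lever, at (100, 0, 67.5) mm of the case; the axis is the case's y; this frame turns with the lever.
- clamp_tip (a point): Free end of the clamp lever, middle of its end face, 68 mm from the hinge axis; the lever is 24 mm wide (case y) and 8 mm thick. Level it points to the case's -x and its top is 77.5 mm above the desk; open it stands up, 68 mm above the hinge, its foot reaching in to x 96 mm of the case: keep the lid clear of it.
- hub: White control brick with a dark screen, 70 x 100 x 34 mm, not part of the job.
- wheel: Black wheel lying flat, 60 mm across, 26 mm high, not part of the job.
- bent_beam: Bent grey beam, 18 mm thick, arms 70 and 60 mm, not part of the job.

How it is judged:
By the outcome, as a careful person would: the job done as asked, in the order asked, and still so for the second after the job is handed in, with the robot touching nothing.
It also fails if it takes over 72 s, if anything falls off the work surface, if the arm or the gripper's body presses on something with over 40 N, if the wrist force passes 120 N, or if a joint passes its speed limit or range.

## Working session

There is one attempt and no reset: what is moved stays moved. The work goes in short steps, Python scripts to look and compute and a shell command to move; the robot and the scene stay as the last step left them, time stands still between calls to the robot, and variables do not carry over. Pictures are saved under pics/ and viewed, about 8 in all and at most 12, crops included, and the job is handed in when it is done.

```bash
ls; mkdir -p pics; python3 - <<'E'
from workcell import r, vision
import cv2,numpy as np,pickle
for n in("top","scene"):
    d=vision.get_image(n); pickle.dump(d,open(f'pics/{n}0.pkl','wb'))
    cv2.imwrite(f'pics/{n}0.png',cv2.resize(d["color"][:,:,::-1],(800,600),interpolation=cv2.INTER_CUBIC))
    print(n,d["fovy"],d["cx"],d["cy"],np.round(d["T"],3).tolist())
s=r.observe(); print(s["time"],s["position"],np.round(s["eef_rot"],3).tolist(),s["grip_width"])
E
```

```text
pics
top 48.863270488984085 257.7920453432327 190.45107238102042 [[0.024, -0.981, 0.19, 0.323], [-1.0, -0.025, -0.004, 0.116], [0.008, -0.19, -0.982, 1.502], [0.0, 0.0, 0.0, 1.0]]
scene 56.740291953012935 252.8555375953864 196.19807496728689 [[0.546, 0.624, -0.558, 1.124], [0.838, -0.404, 0.367, -0.262], [0.004, -0.668, -0.744, 0.811], [0.0, 0.0, 0.0, 1.0]]
0.1 [0.16766513 0.60164763 0.24438088] [[-0.963, 0.268, -0.0], [0.268, 0.963, -0.002], [-0.0, -0.002, -1.0]] 0.08514674469205927
```

View pics/top0.png

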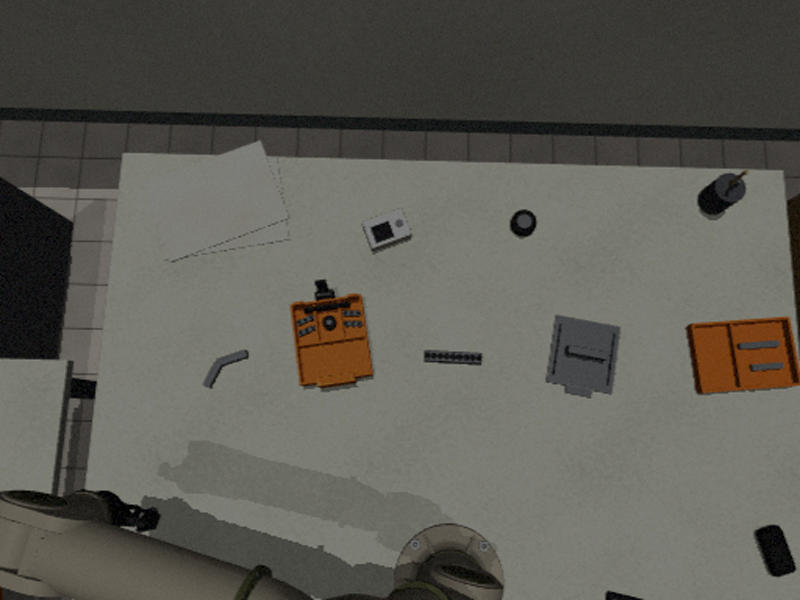

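View pics/scene0.png

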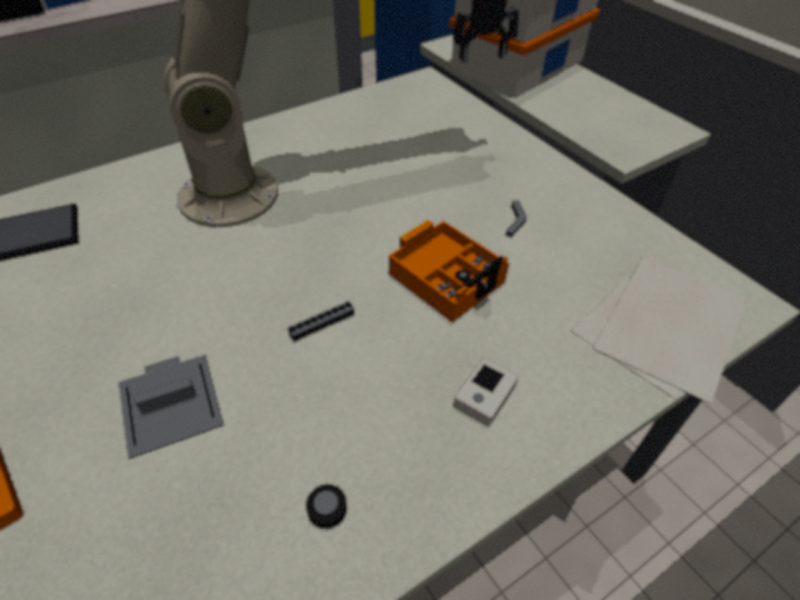

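```bash
cat > h.py <<'E'
import numpy as np,cv2,pickle
from scipy.optimize import least_squares
from scipy.linalg import fractional_matrix_power as fmp
from scipy.spatial.transform import Rotation as Ro
def proj(d,P):
    T=np.asarray(d["T"]);f=192/np.tan(np.radians(d["fovy"]/2))
    p=(np.atleast_2d(P)-T[:3,3])@T[:3,:3]
    return np.c_[f*p[:,0]/p[:,2]+d["cx"],f*p[:,1]/p[:,2]+d["cy"]]
def pose(x,y,yaw,z=0):
    T=np.eye(4);T[:3,:3]=Ro.from_euler('z',yaw,degrees=True).as_matrix();T[:3,3]=x,y,z;return T
def fit(obs,x0,z=0):
    """obs: list of (img, model points mm, pixels in 512x384)"""
    def e(q):
        T=pose(q[0],q[1],q[2]*100,z)
        return np.concatenate([(proj(d,np.array(m)/1e3@T[:3,:3].T+T[:3,3])-np.array(u)).ravel() for d,m,u in obs])
    s=least_squares(e,[x0[0],x0[1],x0[2]/100],loss='soft_l1');q=s.x*[1,1,100]
    print("pose",np.round(q,4),"res",np.round(s.fun.reshape(-1,2),1).tolist());return q
def tool(p,yaw,tilt=None):
    """TCP pose pointing down, tool y (jaws) at yaw deg in world"""
    c,s=np.cos(np.radians(yaw)),np.sin(np.radians(yaw))
    y=np.array([c,s,0]);z=np.array([0,0,-1.]);R=np.c_[np.cross(y,z),y,z]
    if tilt is not None: R=Ro.from_rotvec(tilt).as_matrix()@R
    T=np.eye(4);T[:3,:3]=R;T[:3,3]=p;return T
def cur():
    from workcell import r
    s=r.observe();T=np.eye(4);T[:3,:3]=s["eef_rot"];T[:3,3]=s["position"];return T
def rows(T0,T1,N):
    E=np.real(fmp(np.linalg.inv(T0)@T1,1/N));w=Ro.from_matrix(E[:3,:3]).as_rotvec(degrees=True)
    print(N,"x",np.round(np.r_[E[:3,3]*1e3,w],2).tolist())
def snap(n,name,crop=None):
    from workcell import vision
    d=vision.get_image(n);pickle.dump(d,open(f'pics/{name}.pkl','wb'))
    cv2.imwrite(f'pics/{name}.png',cv2.resize(d["color"][:,:,::-1],(800,600),interpolation=cv2.INTER_CUBIC));return d
def load(n): return pickle.load(open(f'pics/{n}.pkl','rb'))
E
python3 - <<'E'
from h import *
t=load('top0');s=load('scene0');k=1/1.5625
a=lambda *u:[(p[0]*k,p[1]*k) for p in u]
print("case");c=fit([(t,[(90,80,56),(90,-80,56),(-90,-80,56),(-90,80,56)],a((292,302),(363,294),(373,377),(300,388)))],[.5,.2,8])
print("lid");l=fit([(t,[(78,75,6),(78,-75,6),(-78,-75,6),(-78,75,6)],a((556,316),(620,326),(612,393),(547,383))),
 (s,[(78,75,6),(78,-75,6),(-78,-75,6),(-78,75,6)],a((221,428),(130,454),(120,381),(206,357)))],[.5,-.3,-8])
print("beam");b=fit([(t,[(12,65,24),(12,-65,24),(-12,-65,24),(-12,65,24)],a((424,350),(481,352),(481,363),(424,362))),
 (s,[(12,65,24),(12,-65,24)],a((353,309),(294,334)))],[.5,0,0])
T0=cur()
# above beam, jaws along beam x; wrist view of case on the way
rows(T0,tool([c[0]-.02,c[1],.33],90+c[2]-90+0),8)
rows(T0,tool([b[0],b[1],.25],b[2]+0),16); rows(T0,tool([b[0],b[1],.25],b[2]+180),16)
E
```

```text
case
pose [0.5044 0.2637 8.7342] res [[-0.1, 1.5], [0.2, 0.9], [-0.0, -0.7], [-0.1, -1.7]]
lid
pose [  0.4942  -0.3027 -10.1133] res [[-0.2, -1.5], [0.1, 0.3], [-0.9, 0.5], [-1.4, -1.7], [1.0, -2.0], [-2.3, 2.5], [-1.3, 0.1], [-0.4, -1.7]]
beam
pose [ 0.4775 -0.0042 -0.3756] res [[-0.3, 0.2], [0.2, 0.1], [0.1, -0.1], [-0.5, -0.7], [0.4, -1.7], [-1.6, 0.6]]
8 x [-61.09, -2.72, -10.69, -0.01, 0.01, 8.21]
16 x [-44.65, -9.72, -0.33, -0.01, 0.0, 4.68]
16 x [5.69, -48.79, -0.3, -0.0, -0.01, -6.57]
```

```bash
python3 - <<'E'
from h import *
rows(cur(),tool([.47,.26,.33],8.7),16)
E
```

```text
16 x [-30.11, -1.12, -5.34, -0.01, 0.0, 4.11]
```

```bash
python3 -m jog '[[[-30.1,-1.1,-5.3,0,0,4.1],[-30.1,-1.1,-5.3,0,0,4.1],[-30.1,-1.1,-5.3,0,0,4.1],[-30.1,-1.1,-5.3,0,0,4.1],[-30.1,-1.1,-5.3,0,0,4.1],[-30.1,-1.1,-5.3,0,0,4.1],[-30.1,-1.1,-5.3,0,0,4.1],[-30.1,-1.1,-5.3,0,0,4.1]]]' 
python3 -m jog '[[[-30.1,-1.1,-5.3,0,0,4.1],[-30.1,-1.1,-5.3,0,0,4.1],[-30.1,-1.1,-5.3,0,0,4.1],[-30.1,-1.1,-5.3,0,0,4.1],[-30.1,-1.1,-5.3,0,0,4.1],[-30.1,-1.1,-5.3,0,0,4.1],[-30.1,-1.1,-5.3,0,0,4.1],[-30.1,-1.1,-5.3,0,0,4.1]]]'
python3 - <<'E'
from h import *
d=snap('wrist','w1');print(d["fovy"],np.round(d["T"],3).tolist());print(cur().round(3).tolist())
rows(cur(),tool([.4775,-.0042,.12],-.4),11)
E
```

```text
time: 0.77
position: [0.3704, 0.4749, 0.2872]
eef_rot: [[-0.662, 0.75, -0.001], [0.75, 0.662, -0.001], [-0.0, -0.001, -1.0]]
wrist_force: [0.4, 0.0, -0.6]
grip_width: 0.0852
time: 1.43
position: [0.4709, 0.2588, 0.33]
eef_rot: [[-0.149, 0.989, -0.001], [0.989, 0.149, -0.001], [-0.001, -0.001, -1.0]]
wrist_force: [0.1, 0.1, 0.3]
grip_width: 0.0851
60.16804405476489 [[0.989, 0.14, 0.045, 0.458], [0.147, -0.937, -0.317, 0.339], [-0.002, 0.321, -0.947, 0.458], [0.0, 0.0, 0.0, 1.0]]
[[-0.134, 0.991, 0.002, 0.473], [0.991, 0.134, -0.002, 0.251], [-0.002, 0.002, -1.0, 0.332], [0.0, 0.0, 0.0, 1.0]]
11 x [-23.21, -1.29, 19.3, 0.01, 0.01, 0.74]
```

View pics/w1.png

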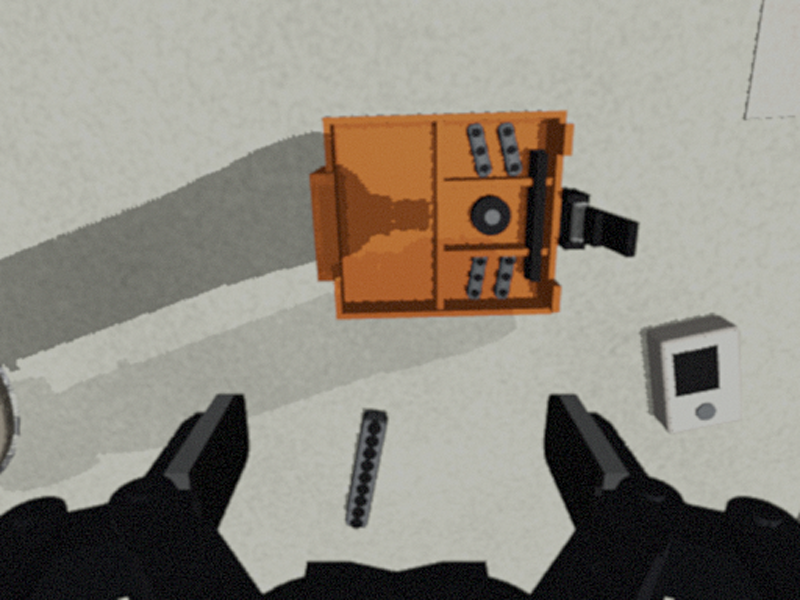

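```bash
python3 - <<'E'
from h import *
w=load('w1');t=load('top0');k=1/1.5625
a=lambda *u:[(p[0]*k,p[1]*k) for p in u]
print("case");c=fit([(w,[(90,80,56),(90,-80,56),(-90,-80,56),(-90,80,56),(-100,33,74),(-100,-33,74)],a((566,112),(559,313),(338,318),(323,118),(311,172),(319,280)))],[.5,.26,8])
print("beam");b=fit([(w,[(12,65,24),(-12,65,24),(-12,-65,24),(12,-65,24)],a((385,419),(363,418),(347,526),(367,527)))],[.48,0,0])
rows(cur(),tool([b[0],b[1],.12],b[2]),11)
E
```

```text
case
pose [ 0.5077  0.2691 10.4644] res [[1.8, -2.0], [-2.7, 0.3], [0.2, 1.5], [-0.0, -0.0], [0.1, 9.1], [-0.3, -4.6]]
beam
pose [ 0.4771 -0.0006  0.1205] res [[0.7, 1.0], [-1.0, -0.4], [-0.7, -0.8], [1.1, 0.3]]
11 x [-22.88, -1.4, 19.3, 0.01, 0.01, 0.69]
```

```bash
python3 -m jog '[[[-22.9,-1.4,19.3,0,0,0.7],[-22.9,-1.4,19.3,0,0,0.7],[-22.9,-1.4,19.3,0,0,0.7],[-22.9,-1.4,19.3,0,0,0.7],[-22.9,-1.4,19.3,0,0,0.7],[-22.9,-1.4,19.3,0,0,0.7],[-22.9,-1.4,19.3,0,0,0.7],[-22.9,-1.4,19.3,0,0,0.7]]]' 
python3 -m jog '[[[-22.9,-1.4,19.3,0,0,0.7],[-22.9,-1.4,19.3,0,0,0.7],[-22.9,-1.4,19.3,0,0,0.7],[0,0,0,0,0,0],[0,0,0,0,0,0],[0,0,0,0,0,0],[0,0,0,0,0,0],[0,0,0,0,0,0]]]' 0.4 20
python3 - <<'E'
from h import *
w=load('w1');k=1/1.5625
a=lambda *u:[(p[0]*k,p[1]*k) for p in u]
print("case");c=fit([(w,[(90,80,56),(90,-80,56),(-90,-80,56),(-90,80,56),(-100,42,74),(-100,-42,74)],a((566,112),(559,313),(338,318),(323,118),(311,172),(319,280)))],[.5,.26,8])
d=snap('wrist','w2')
rows(cur(),tool([.4771,-.0006,.02],.1),4)
E
```

```text
time: 2.15
position: [0.4792, 0.076, 0.175]
eef_rot: [[-0.054, 0.999, 0.0], [0.999, 0.054, 0.0], [0.0, 0.0, -1.0]]
wrist_force: [-0.2, -0.1, -0.5]
grip_width: 0.0851
time: 2.82
position: [0.4791, 0.0099, 0.1186]
eef_rot: [[-0.021, 1.0, 0.001], [1.0, 0.021, 0.001], [0.001, 0.001, -1.0]]
wrist_force: [-0.6, 0.4, -0.9]
grip_width: 0.0512
case
pose [ 0.5076  0.2696 10.1961] res [[2.2, -2.1], [-2.9, 0.2], [-0.1, 0.8], [0.3, -0.9], [-0.5, 0.2], [0.2, 1.7]]
4 x [-2.62, -0.53, 24.61, 0.02, -0.01, 0.28]
```

View pics/w2.png

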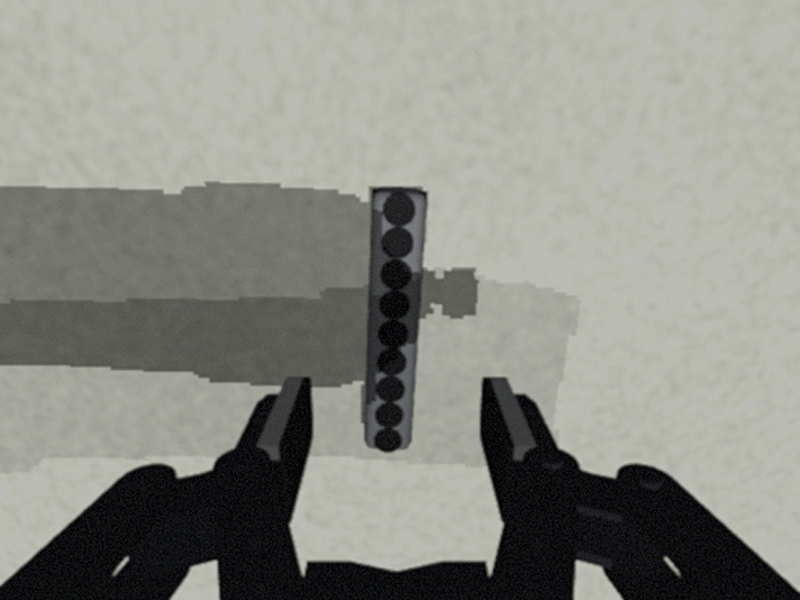

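```bash
python3 - <<'E'
from h import *
w=load('w2');k=1/1.5625
a=lambda *u:[(p[0]*k,p[1]*k) for p in u]
b=fit([(w,[(0,58,24),(0,0,24),(0,-58,24),(12,65,24),(-12,65,24),(-12,-65,24),(12,-65,24)],a((399,208),(393,333),(388,440),(427,192),(374,192),(366,446),(411,448)))],[.48,0,0])
rows(cur(),tool([b[0],b[1],.02],b[2]),6)
E
```

```text
pose [ 0.4777 -0.003  -1.365 ] res [[0.1, -0.2], [0.3, -0.4], [0.3, -0.5], [0.7, 0.3], [-1.5, -1.3], [-1.1, 2.6], [0.4, 2.5]]
6 x [-2.15, -0.24, 16.41, 0.01, -0.01, 0.43]
```

Descend, grip, and lift.

```bash
python3 -m jog '[[[-2.1,-0.2,16.4,0,0,0.4],[-2.1,-0.2,16.4,0,0,0.4],[-2.1,-0.2,16.4,0,0,0.4],[-2.1,-0.2,16.4,0,0,0.4],[-2.1,-0.2,16.4,0,0,0.4],[-2.1,-0.2,16.4,0,0,0.4],[0,0,0,0,0,0],[0,0,0,0,0,0]]]' 
python3 -m jog '[[[0,0,0,0,0,0],[0,0,0,0,0,0],[0,0,0,0,0,0],[0,0,0,0,0,0],[0,0,0,0,0,0],[0,0,0,0,0,0],[0,0,0,0,0,0],[0,0,0,0,0,0]]]' 1 40
python3 - <<'E'
from h import *
c=pose(.5066,.2685,9.8)
T0=cur();p=c@[-.045,0,0,1]
T1=T0.copy();T1[2,3]=.14
rows(T0,T1,4); rows(T1,tool([p[0],p[1],.14],9.8),14);print(p)
E
```

```text
time: 3.53
position: [0.4771, -0.0035, 0.0193]
eef_rot: [[0.022, 1.0, -0.001], [1.0, -0.022, -0.0], [-0.0, -0.001, -1.0]]
wrist_force: [0.6, -0.0, 0.4]
grip_width: 0.0511
time: 4.2
position: [0.4785, -0.0034, 0.0207]
eef_rot: [[0.022, 1.0, 0.002], [1.0, -0.022, 0.001], [0.001, 0.002, -1.0]]
wrist_force: [-0.2, -0.0, 6.9]
grip_width: 0.0233
4 x [0.03, 0.07, -29.83, 0.0, -0.0, -0.0]
14 x [18.94, 0.12, 0.01, 0.01, -0.0, -0.79]
[0.46225664 0.26084057 0.         1.        ]
```

```bash
python3 -m jog '[[[0,0,-30,0,0,0],[0,0,-30,0,0,0],[0,0,-30,0,0,0],[0,0,-30,0,0,0],[18.9,0.1,0,0,0,-0.8],[18.9,0.1,0,0,0,-0.8],[18.9,0.1,0,0,0,-0.8],[18.9,0.1,0,0,0,-0.8]]]' 
python3 -m jog '[[[18.9,0.1,0,0,0,-0.8],[18.9,0.1,0,0,0,-0.8],[18.9,0.1,0,0,0,-0.8],[18.9,0.1,0,0,0,-0.8],[18.9,0.1,0,0,0,-0.8],[18.9,0.1,0,0,0,-0.8],[18.9,0.1,0,0,0,-0.8],[18.9,0.1,0,0,0,-0.8]]]' 
python3 -m jog '[[[18.9,0.1,0,0,0,-0.8],[18.9,0.1,0,0,0,-0.8],[0,0,0,0,0,0],[0,0,0,0,0,0],[0,0,0,0,0,0],[0,0,0,0,0,0],[0,0,0,0,0,0],[0,0,0,0,0,0]]]' 
python3 - <<'E'
from h import *
d=snap('wrist','w3');print(cur().round(3).tolist())
E
```

```text
time: 4.87
position: [0.4779, 0.0728, 0.1401]
eef_rot: [[-0.034, 0.999, 0.001], [0.999, 0.034, 0.001], [0.001, 0.001, -1.0]]
wrist_force: [0.8, -0.6, -0.3]
grip_width: 0.0232
time: 5.53
position: [0.4659, 0.2244, 0.1393]
eef_rot: [[-0.146, 0.989, -0.0], [0.989, 0.146, -0.0], [-0.0, -0.0, -1.0]]
wrist_force: [-0.2, -0.2, -1.0]
grip_width: 0.0233
time: 6.2
position: [0.461, 0.2591, 0.1395]
eef_rot: [[-0.171, 0.985, 0.0], [0.985, 0.171, -0.0], [-0.0, 0.0, -1.0]]
wrist_force: [0.3, -0.2, -0.8]
grip_width: 0.0231
[[-0.171, 0.985, 0.0, 0.461], [0.985, 0.171, -0.0, 0.259], [-0.0, 0.0, -1.0, 0.139], [0.0, 0.0, 0.0, 1.0]]
```

View pics/w3.png

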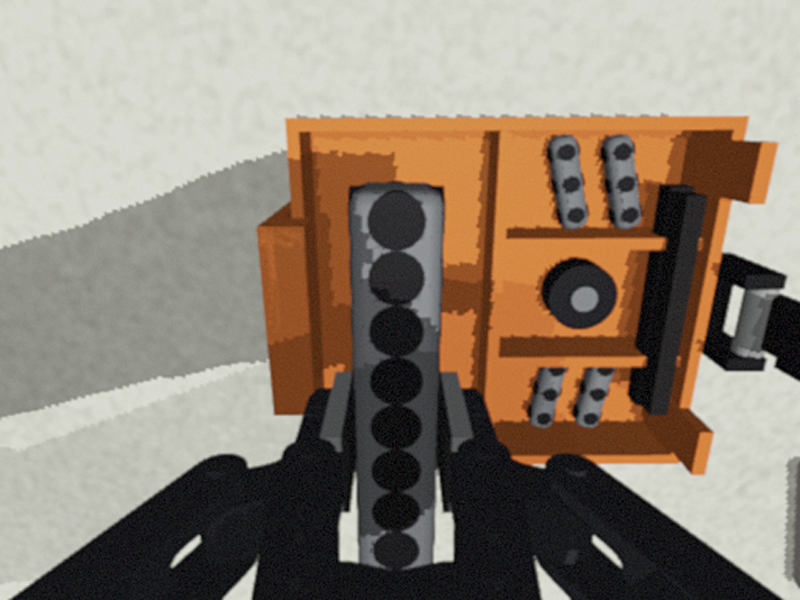

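```bash
python3 - <<'E'
from h import *
w=load('w3');k=1/1.5625
a=lambda *u:[(p[0]*k,p[1]*k) for p in u]
c=fit([(w,[(-90,80,56),(90,80,56),(-100,42,74),(-100,-42,74),(-5,75,50),(0,75,50)],a((288,118),(748,117),(260,226),(275,414),(486,131),(499,131)))],[.505,.268,9.8])
b=fit([(w,[(0,58,24),(0,43.5,24),(0,29,24),(0,14.5,24),(0,0,24),(0,-14.5,24)],a((397,219),(397,278),(396,331),(396,381),(396,427),(396,470)))],[.46,.26,9.8],z=.119)
print(proj(w,(pose(*c)@np.array([[83.5,71,76,1000],[83.5,49,76,1000],[83.5,-49,76,1000],[83.5,-71,76,1000],[100,0,67.5,1000]]).T/1).T[:,:3]*1) if 0 else proj(w,np.array([[83.5,71,76],[83.5,49,76],[83.5,-49,76],[83.5,-71,76],[100,0,67.5]])/1e3@pose(*c)[:3,:3].T+pose(*c)[:3,3])/k)
p=pose(*c)@[-.045,0,0,1];T0=cur()
q=T0[:3,3]+np.r_[p[:2]-b[:2],0]
print(p,c[2]-b[2]);T1=T0.copy();T1[:3,3]=q
T1[:3,:3]=Ro.from_euler('z',c[2]-b[2],degrees=True).as_matrix()@T0[:3,:3];rows(T0,T1,2)
E
```

```text
pose [ 0.5061  0.2687 10.0699] res [[-2.9, 0.6], [1.1, -0.4], [-3.4, -0.4], [-1.5, 3.2], [8.7, -0.0], [8.4, -0.1]]
pose [0.4603 0.2593 9.5462] res [[-0.0, 0.5], [-0.2, -0.5], [0.3, -0.2], [0.1, -0.3], [-0.0, 0.1], [-0.1, 0.6]]
[[762.41852601 143.13228921]
 [749.19100364 205.25190243]
 [700.46119895 434.09873659]
 [691.35604066 476.85874068]
 [750.63816772 320.30327737]]
[0.46183211 0.2607966  0.         1.        ] 0.5236826952861335
2 x [0.59, 0.9, -0.0, -0.0, 0.0, -0.26]
```

```bash
python3 -m jog '[[[1.2,1.8,0,0,0,-0.5],[0,0,20,0,0,0],[0,0,20,0,0,0],[0,0,20,0,0,0],[0,0,15,0,0,0],[0,0,9,0,0,0],[0,0,4,0,0,0],[0,0,2,0,0,0]]]' 
python3 -m jog '[[[0,0,1.5,0,0,0],[0,0,1,0,0,0],[0,0,0,0,0,0],[0,0,0,0,0,0],[0,0,0,0,0,0],[0,0,0,0,0,0],[0,0,0,0,0,0],[0,0,0,0,0,0]]]'
python3 - <<'E'
from h import *
w=load('w3');t=load('top0');k=1/1.5625
a=lambda *u:[(p[0]*k,p[1]*k) for p in u]
c=fit([(w,[(-90,80,56),(90,80,56),(-100,42,74),(-100,-42,74),(-5,75,50)],a((288,118),(748,117),(260,226),(275,414),(499,131)))],[.505,.268,9.8])
E
```

```text
time: 6.92
position: [0.4622, 0.2613, 0.0491]
eef_rot: [[-0.181, 0.983, -0.0], [0.983, 0.181, -0.0], [-0.0, -0.001, -1.0]]
wrist_force: [-0.5, 0.1, -0.4]
grip_width: 0.0229
time: 7.58
position: [0.4623, 0.2614, 0.047]
eef_rot: [[-0.181, 0.983, 0.0], [0.983, 0.181, 0.0], [0.0, 0.0, -1.0]]
wrist_force: [-0.6, -0.3, -0.6]
grip_width: 0.023
pose [0.5071 0.2688 9.9494] res [[-1.1, 0.3], [2.9, -0.0], [-1.7, -0.7], [-0.2, 2.9], [2.2, -0.0]]
```

```bash
python3 -m jog '[[[0,0,1,0,0,0],[0,0,0,0,0,0],[0,0,0,0,0,0],[0,0,0,0,0,0],[0,0,0,0,0,0],[0,0,0,0,0,0],[0,0,0,0,0,0],[0,0,0,0,0,0]]]' 0.5
python3 -m jog '[[[0,0,-10,0,0,0],[0,0,-30,0,0,0],[0,0,-30,0,0,0],[0,0,-30,0,0,0],[0,0,-30,0,0,0],[0,0,-30,0,0,0],[0,0,-30,0,0,0],[0,0,0,0,0,0]]]'
python3 - <<'E'
from h import *
rows(cur(),tool([.48,-.30,.25],-10),16)
d=snap('wrist','w4')
E
```

```text
time: 8.25
position: [0.464, 0.2619, 0.0468]
eef_rot: [[-0.181, 0.984, 0.003], [0.984, 0.181, 0.002], [0.001, 0.004, -1.0]]
wrist_force: [5.2, 0.9, 2.5]
grip_width: 0.0422
time: 8.92
position: [0.4642, 0.2623, 0.2425]
eef_rot: [[-0.181, 0.983, 0.007], [0.984, 0.181, 0.006], [0.004, 0.008, -1.0]]
wrist_force: [0.7, 0.0, 0.7]
grip_width: 0.0428
16 x [-35.34, 0.48, -0.56, 0.02, -0.02, 1.28]
```

View pics/w4.png

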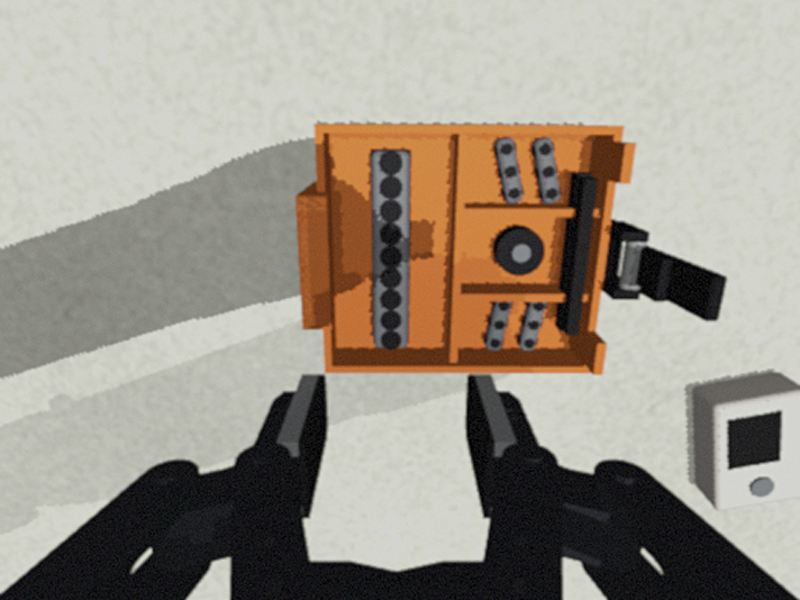

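```bash
python3 -m jog '[[[-35.3,0.5,-0.6,0,0,1.3],[-35.3,0.5,-0.6,0,0,1.3],[-35.3,0.5,-0.6,0,0,1.3],[-35.3,0.5,-0.6,0,0,1.3],[-35.3,0.5,-0.6,0,0,1.3],[-35.3,0.5,-0.6,0,0,1.3],[-35.3,0.5,-0.6,0,0,1.3],[-35.3,0.5,-0.6,0,0,1.3]]]' 
python3 -m jog '[[[-35.3,0.5,-0.6,0,0,1.3],[-35.3,0.5,-0.6,0,0,1.3],[-35.3,0.5,-0.6,0,0,1.3],[-35.3,0.5,-0.6,0,0,1.3],[-35.3,0.5,-0.6,0,0,1.3],[-35.3,0.5,-0.6,0,0,1.3],[0,0,0,0,0,0],[0,0,0,0,0,0]]]' 
python3 - <<'E'
from h import *
w=load('w4');k=1/1.5625
a=lambda *u:[(p[0]*k,p[1]*k) for p in u]
c=fit([(w,[(-90,80,56),(90,80,56),(-90,-80,56),(-100,42,74),(-100,-42,74)],a((317,124),(622,127),(326,372),(297,195),(305,328)))],[.505,.268,9.8])
d=snap('wrist','w5')
E
```

```text
time: 9.63
position: [0.494, -0.0203, 0.2398]
eef_rot: [[0.0, 1.0, -0.002], [1.0, -0.0, 0.0], [0.0, -0.002, -1.0]]
wrist_force: [0.4, -0.1, -0.2]
grip_width: 0.0426
time: 10.3
position: [0.4844, -0.2326, 0.2434]
eef_rot: [[0.141, 0.99, -0.002], [0.99, -0.141, -0.0], [-0.001, -0.002, -1.0]]
wrist_force: [-0.7, 1.4, -0.6]
grip_width: 0.043
pose [0.5076 0.2688 9.8149] res [[-0.3, -0.3], [3.3, -0.3], [-0.1, 0.7], [0.0, -0.6], [-0.7, 2.1]]
```

View pics/w5.png

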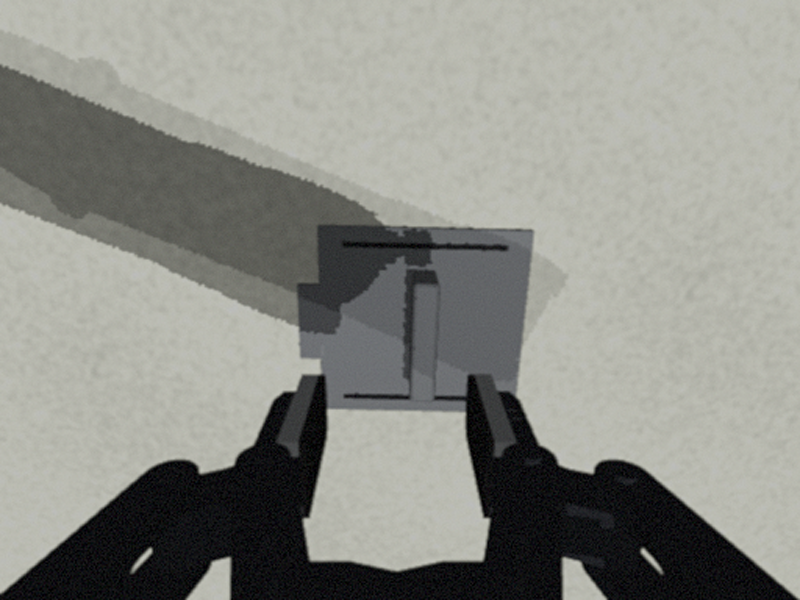

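```bash
python3 - <<'E'
from h import *
w=load('w5');k=1/1.5625
a=lambda *u:[(p[0]*k,p[1]*k) for p in u]
l=fit([(w,[(-78,75,6),(78,75,6),(-78,-75,6),(-94,30,6),(-94,-30,6),(-9,45,44),(9,45,44),(-9,-45,44),(9,-45,44)],a((318,225),(533,230),(326,408),(299,284),(302,357),(414,284),(438,284),(411,400),(434,401)))],[.49,-.3,-10])
T0=cur()
rows(T0,tool([l[0],l[1],.10],l[2]),8)
rows(T0,tool([l[0],l[1],.03],l[2]),10)
E
```

```text
pose [ 0.494  -0.3019 -9.202 ] res [[-0.5, -0.2], [1.8, -0.8], [-2.0, 0.5], [-1.0, 0.2], [-0.8, 0.5], [0.2, -0.9], [2.2, -0.5], [-0.3, 1.3], [1.0, 1.0]]
8 x [-8.67, 2.42, 17.91, -0.02, -0.0, 0.16]
10 x [-6.94, 1.94, 21.33, -0.01, -0.0, 0.13]
```

```bash
python3 -m jog '[[[-8.7,2.4,17.9,0,0,0.16],[-8.7,2.4,17.9,0,0,0.16],[-8.7,2.4,17.9,0,0,0.16],[-8.7,2.4,17.9,0,0,0.16],[-8.7,2.4,17.9,0,0,0.16],[-8.7,2.4,17.9,0,0,0.16],[-8.7,2.4,17.9,0,0,0.16],[-8.7,2.4,17.9,0,0,0.16]]]' 
python3 -m jog '[[[0,0,0,0,0,0],[0,0,20,0,0,0],[0,0,20,0,0,0],[0,0,20,0,0,0],[0,0,10,0,0,0],[0,0,0,0,0,0],[0,0,0,0,0,0],[0,0,0,0,0,0]]]' 
python3 -m jog '[[[0,0,0,0,0,0],[0,0,0,0,0,0],[0,0,0,0,0,0],[0,0,0,0,0,0],[0,0,0,0,0,0],[0,0,0,0,0,0],[0,0,0,0,0,0],[0,0,0,0,0,0]]]' 1 80
python3 - <<'E'
from workcell import r
s=r.observe();print(s["position"],s["wrist_force"],s["grip_width"])
E
```

```text
time: 11.02
position: [0.4956, -0.2997, 0.0994]
eef_rot: [[0.154, 0.988, -0.001], [0.988, -0.154, 0.002], [0.002, -0.001, -1.0]]
wrist_force: [0.3, 0.6, -0.4]
grip_width: 0.0427
time: 11.68
position: [0.496, -0.3018, 0.0324]
eef_rot: [[0.157, 0.988, 0.001], [0.988, -0.157, -0.001], [-0.0, 0.002, -1.0]]
wrist_force: [0.1, 1.0, 1.2]
grip_width: 0.0426
time: 12.35
position: [0.4958, -0.3022, 0.0324]
eef_rot: [[0.157, 0.988, 0.002], [0.988, -0.157, -0.0], [-0.0, 0.002, -1.0]]
wrist_force: [-1.0, 1.9, 6.1]
grip_width: 0.0166
[ 0.49583366 -0.30224929  0.03241711] [-1.01305579  1.92870397  6.07421645] 0.01658636225571381
```

```bash
cat >> h.py <<'E'
C=pose(.5074,.2688,9.85)
def lidpose(tipx,tipz,th,dy=0):
    """lid in case frame (mm, rad): tongue tip underside at (tipx,dy,tipz), far edge up by th"""
    L=np.eye(4);L[:3,:3]=Ro.from_rotvec([0,-th,0]).as_matrix()
    L[:3,3]=np.array([tipx,dy,tipz])/1e3+L[:3,:3]@[.094,0,0];return L
G=np.eye(4);G[:3,:3]=np.array([[0,1,0],[1,0,0],[0,0,-1.]]);G[:3,3]=0,0,.0324
def tgt(*a,C=C,G=G,**k): return C@lidpose(*a,**k)@G
E
python3 - <<'E'
from h import *
T0=cur();T1=T0.copy();T1[2,3]+=.16
T2=tgt(-74,130,.3);rows(T1,T2,20);print(T2.round(3).tolist())
M=T1
E=np.real(fmp(np.linalg.inv(T1)@T2,1/20))
for i in range(21):
    if i%5==0: print(i,M[:3,3].round(3))
    M=M@E
E
```

```text
20 x [28.73, 0.79, 0.54, -0.85, 0.14, -0.94]
[[-0.171, 0.941, 0.291, 0.514], [0.985, 0.163, 0.051, 0.27], [0.0, 0.296, -0.955, 0.189], [0.0, 0.0, 0.0, 1.0]]
0 [ 0.496 -0.302  0.192]
5 [ 0.518 -0.16   0.19 ]
10 [ 0.528 -0.017  0.19 ]
15 [0.527 0.127 0.189]
20 [0.514 0.27  0.189]
```

```bash
python3 -m jog '[[[0,0,-10,0,0,0],[0,0,-25,0,0,0],[0,0,-25,0,0,0],[0,0,-25,0,0,0],[0,0,-25,0,0,0],[0,0,-25,0,0,0],[0,0,-25,0,0,0],[0,0,0,0,0,0]]]' 
python3 -m jog '[[[28.7,0.8,0.5,-0.85,0.14,-0.94],[28.7,0.8,0.5,-0.85,0.14,-0.94],[28.7,0.8,0.5,-0.85,0.14,-0.94],[28.7,0.8,0.5,-0.85,0.14,-0.94],[28.7,0.8,0.5,-0.85,0.14,-0.94],[28.7,0.8,0.5,-0.85,0.14,-0.94],[28.7,0.8,0.5,-0.85,0.14,-0.94],[28.7,0.8,0.5,-0.85,0.14,-0.94]]]' 
python3 -m jog '[[[28.7,0.8,0.5,-0.85,0.14,-0.94],[28.7,0.8,0.5,-0.85,0.14,-0.94],[28.7,0.8,0.5,-0.85,0.14,-0.94],[28.7,0.8,0.5,-0.85,0.14,-0.94],[28.7,0.8,0.5,-0.85,0.14,-0.94],[28.7,0.8,0.5,-0.85,0.14,-0.94],[28.7,0.8,0.5,-0.85,0.14,-0.94],[28.7,0.8,0.5,-0.85,0.14,-0.94]]]' 
python3 -m jog '[[[28.7,0.8,0.5,-0.85,0.14,-0.94],[28.7,0.8,0.5,-0.85,0.14,-0.94],[28.7,0.8,0.5,-0.85,0.14,-0.94],[28.7,0.8,0.5,-0.85,0.14,-0.94],[0,0,0,0,0,0],[0,0,0,0,0,0],[0,0,0,0,0,0],[0,0,0,0,0,0]]]' 
python3 - <<'E'
from h import *
d=snap('wrist','w6');T0=cur()
rows(T0,tgt(-74,130,.3),1)
rows(T0,tgt(-74,75,.3),4)
E
```

```text
time: 13.02
position: [0.4966, -0.3037, 0.197]
eef_rot: [[0.158, 0.987, 0.007], [0.987, -0.158, -0.003], [-0.002, 0.007, -1.0]]
wrist_force: [0.4, -0.4, -1.1]
grip_width: 0.0166
time: 13.68
position: [0.5242, -0.0729, 0.1889]
eef_rot: [[0.025, 0.992, 0.12], [1.0, -0.027, 0.009], [0.012, 0.12, -0.993]]
wrist_force: [0.9, -0.6, -2.2]
grip_width: 0.0169
time: 14.35
position: [0.5237, 0.1563, 0.1886]
eef_rot: [[-0.107, 0.966, 0.236], [0.994, 0.102, 0.033], [0.008, 0.238, -0.971]]
wrist_force: [0.2, -0.5, -2.6]
grip_width: 0.0166
time: 15.02
position: [0.5131, 0.268, 0.188]
eef_rot: [[-0.169, 0.942, 0.29], [0.986, 0.162, 0.049], [-0.001, 0.294, -0.956]]
wrist_force: [-0.5, -1.2, -1.2]
grip_width: 0.0167
1 x [1.8, 0.82, -0.46, -0.06, 0.08, -0.09]
4 x [0.46, -3.85, 13.02, -0.01, 0.02, -0.02]
```

View pics/w6.png

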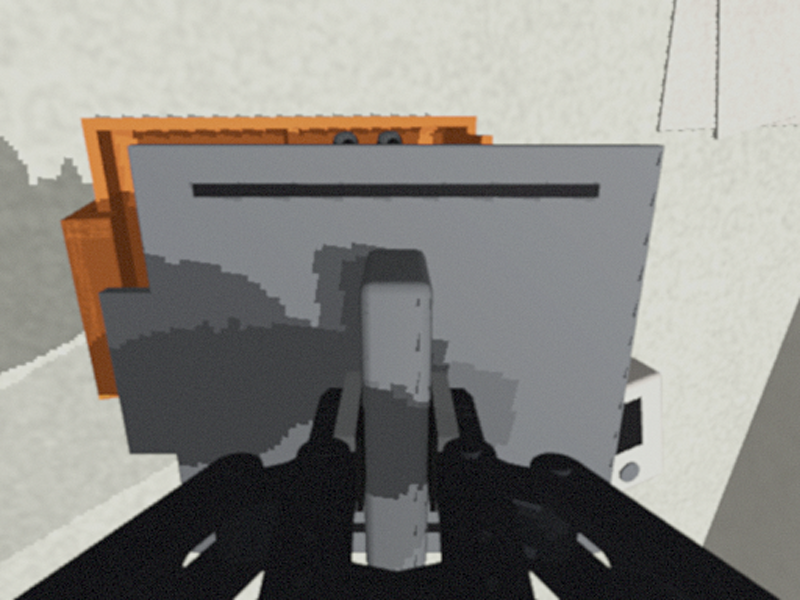

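```bash
python3 - <<'E'
from h import *
w=load('w6');k=1/1.5625
a=lambda *u:np.array([(p[0]*k,p[1]*k) for p in u])
T0=cur();L0=T0@np.linalg.inv(G)
m=np.array([(-78,75,6),(78,75,6),(-94,30,6),(-94,-30,6),(-9,45,44),(9,45,44)])/1e3
u=a((130,146),(662,146),(101,291),(130,453),(363,283),(430,283))
def D(q):
    M=np.eye(4);M[:3,:3]=Ro.from_rotvec(q[3:],degrees=True).as_matrix();M[:3,3]=q[:3]/1e3;return M
def e(q):
    M=L0@D(q);return np.r_[(proj(w,m@M[:3,:3].T+M[:3,3])-u).ravel(),q/[1,5,2,1,1,1]]
s=least_squares(e,np.zeros(6));print("lid in nominal lid frame",s.x.round(2),s.fun[:12].round(1))
c=fit([(w,[(-90,80,56),(90,80,56),(-100,42,74),(-100,-42,74)],a((82,118),(476,118),(62,219),(99,397)))],[.505,.268,9.8])
# lid tip in case frame for this view
for CC in (pose(*c),C):
    K=np.linalg.inv(CC)@L0@D(s.x);print((K@[-.094,0,0,1])[:3]*1e3,Ro.from_matrix(K[:3,:3]).as_rotvec(degrees=True))
E
```

```text
lid in nominal lid frame [-1.09 -1.36 -2.34 -0.48  0.28 -0.19] [-0.5 -0.2  0.2  0.6  0.2  0.7  0.6 -0.3 -2.4 -0.4  2.5 -0.3]
pose [0.5068 0.2684 9.6822] res [[-0.0, -0.1], [1.9, -0.1], [-0.8, -0.5], [0.2, 3.7]]
[-74.54333132  -2.67103692 127.27359136] [ -0.49075243 -16.85429927  -0.19871788]
[-75.19656373  -2.74536981 127.27359136] [ -0.51543719 -16.85358272  -0.36533479]
```

```bash
python3 - <<'E'
from h import *
T0=cur();A=tgt(-73.9,60,.3,dy=1.7);rows(T0,A,7)
B=tgt(-81.4,59,.2,dy=1.7);rows(A,B,4)
rows(B,tgt(-90.4,58.7,.2,dy=1.7),4)
E
```

```text
7 x [0.51, -2.82, 9.49, -0.01, 0.01, -0.01]
4 x [0.0, -1.1, 2.11, 1.43, 0.0, -0.0]
4 x [-0.0, -2.22, -0.37, -0.0, 0.0, 0.0]
```

```bash
python3 -m jog '[[[0.5,-2.8,9.5,0,0,0],[0.5,-2.8,9.5,0,0,0],[0.5,-2.8,9.5,0,0,0],[0.5,-2.8,9.5,0,0,0],[0.5,-2.8,9.5,0,0,0],[0.5,-2.8,9.5,0,0,0],[0.5,-2.8,9.5,0,0,0],[0,0,0,0,0,0]]]' 
python3 -m jog '[[[0,-1.1,2.1,1.43,0,0],[0,-1.1,2.1,1.43,0,0],[0,-1.1,2.1,1.43,0,0],[0,-1.1,2.1,1.43,0,0],[0,0,0,0,0,0],[0,0,0,0,0,0],[0,0,0,0,0,0],[0,0,0,0,0,0]]]' 
python3 - <<'E'
from h import *
d=snap('wrist','w7');snap('scene','s7');T0=cur()
K=np.linalg.inv(C)@T0@np.linalg.inv(G);print((K@[-.094,0,0,1])[:3]*1e3,Ro.from_matrix(K[:3,:3]).as_rotvec())
E
```

```text
time: 15.73
position: [0.5118, 0.2726, 0.1159]
eef_rot: [[-0.172, 0.942, 0.288], [0.985, 0.165, 0.048], [-0.003, 0.292, -0.957]]
wrist_force: [-0.2, 0.5, -2.3]
grip_width: 0.0165
time: 16.4
position: [0.5109, 0.2729, 0.1096]
eef_rot: [[-0.172, 0.965, 0.196], [0.985, 0.169, 0.034], [-0.001, 0.199, -0.98]]
wrist_force: [0.3, -0.4, -1.5]
grip_width: 0.0166
[-81.62102768   3.36391504  59.18642811] [-0.00035253 -0.19985152  0.00101498]
```

View pics/w7.png

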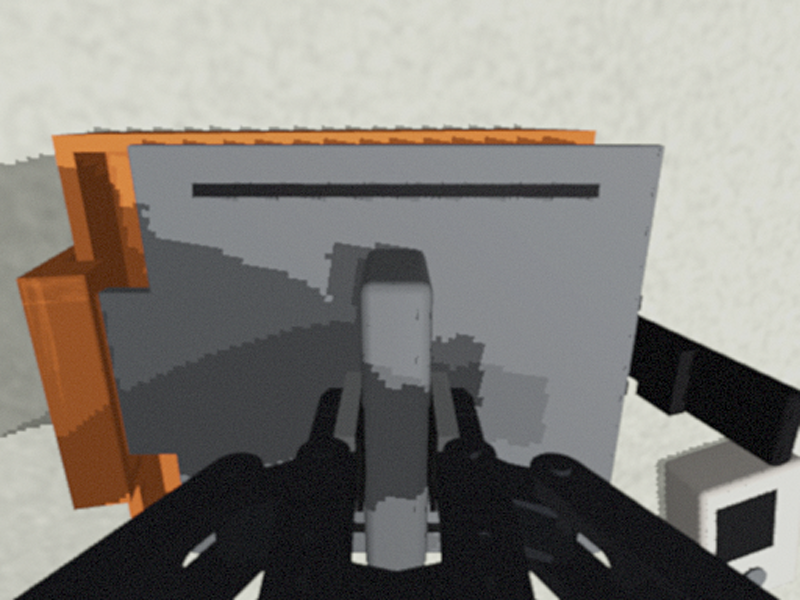

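```bash
python3 - <<'E'
from h import *
w=load('w7');k=1/1.5625
a=lambda *u:np.array([(p[0]*k,p[1]*k) for p in u])
for h in(40,41,42):
  c=fit([(w,[(-90,80,56),(90,80,56),(-100,h,74),(-100,-h,74),(-82,-h,74)],a((53,136),(595,131),(20,280),(75,508),(130,498)))],[.505,.268,9.8])
def ray(u,z):
    T=w["T"];f=192/np.tan(np.radians(w["fovy"]/2));v=T[:3,:3]@[(u[0]*k-w["cx"])/f,(u[1]*k-w["cy"])/f,1]
    P=T[:3,3]+v*(z-T[2,3])/v[2];return ((np.linalg.inv(C)@np.r_[P,1])[:3]*1e3).round(1)
print("bridge",ray((20,280),.074),ray((75,508),.074),ray((130,498),.074),"rim",ray((53,136),.056),ray((595,131),.056))
print("tongue",ray((101,291),.065),ray((130,453),.065),"plate", ray((130,146),.068),ray((662,146),.101))
E
```

```text
pose [0.5071 0.2692 9.8628] res [[0.2, -1.3], [3.0, -0.1], [-1.0, 0.9], [-0.7, -0.1], [0.9, 1.6]]
pose [0.507  0.269  9.9179] res [[-0.0, -0.7], [2.7, 0.0], [-1.7, -0.6], [-0.2, 1.9], [1.2, 3.5]]
pose [0.507  0.2689 9.9258] res [[-0.2, -0.4], [2.5, 0.2], [-2.4, -2.5], [0.0, 3.6], [1.4, 5.2]]
bridge [-99.8  40.9  74. ] [-100.   -39.7   74. ] [-82.5 -38.5  74. ] rim [-90.5  79.9  56. ] [87.9 80.4 56. ]
tongue [-82.3  33.4  65. ] [-83.  -26.6  65. ] plate [-66.3  77.3  68. ] [ 81.6  77.5 101. ]
```

```bash
python3 -m jog '[[[-1.1,0,0,0,0,0],[-1.1,0,0,0,0,0],[0,0,0,0,0,0],[0,-2.2,-0.4,0,0,0],[0,-2.2,-0.4,0,0,0],[0,-2.2,-0.4,0,0,0],[0,-2.2,-0.4,0,0,0],[0,0,0,0,0,0]]]' 
python3 - <<'E'
from h import *
from workcell import r
T0=cur();print(r.observe()["wrist_force"])
K=np.linalg.inv(C)@T0@np.linalg.inv(G);print((K@[-.094,0,0,1])[:3]*1e3,Ro.from_matrix(K[:3,:3]).as_rotvec())
E
```

```text
time: 17.17
position: [0.502, 0.2691, 0.1092]
eef_rot: [[-0.172, 0.966, 0.195], [0.985, 0.169, 0.033], [-0.001, 0.198, -0.98]]
wrist_force: [0.5, -0.7, -2.1]
grip_width: 0.0171
[ 0.53363667 -0.68688684 -2.07925039]
[-91.03851286   1.13440738  58.8516354 ] [-0.0004679  -0.19898626  0.00100759]
```

```bash
python3 -m jog '[[[0,-0.8,-0.15,0,0,0],[0,-0.8,-0.15,0,0,0],[0,-0.8,-0.15,0,0,0],[0,-0.5,-0.1,0,0,0],[0,0,0,0,0,0],[0,0,0,0,0,0],[0,0,0,0,0,0],[0,0,0,0,0,0]]]' 
python3 - <<'E'
from h import *
T0=cur()
K=np.linalg.inv(C)@T0@np.linalg.inv(G);print((K@[-.094,0,0,1])[:3]*1e3,Ro.from_matrix(K[:3,:3]).as_rotvec())
E
```

```text
time: 17.83
position: [0.4999, 0.2686, 0.1094]
eef_rot: [[-0.172, 0.966, 0.196], [0.985, 0.168, 0.034], [-0.001, 0.199, -0.98]]
wrist_force: [2.1, 0.2, -1.8]
grip_width: 0.0168
[-93.1110305    1.06253884  58.95635631] [-0.00045136 -0.19988025  0.00059828]
```

```bash
python3 - <<'E'
from h import *
T0=cur();A=tgt(-93.1,57,.06,dy=1.0);rows(T0,A,7)
rows(A,tgt(-93.1,56.5,.03,dy=1.0),4)
E
```

```text
7 x [-0.02, 0.59, 2.16, 1.14, 0.0, 0.01]
4 x [-0.0, 0.23, 0.83, 0.43, -0.0, -0.0]
```

```bash
python3 -m jog '[[[0,0.6,2.2,1.14,0,0],[0,0.6,2.2,1.14,0,0],[0,0.6,2.2,1.14,0,0],[0,0.6,2.2,1.14,0,0],[0,0.6,2.2,1.14,0,0],[0,0.6,2.2,1.14,0,0],[0,0.6,2.2,1.14,0,0],[0,0,0,0,0,0]]]' 
python3 - <<'E'
from h import *
T0=cur()
K=np.linalg.inv(C)@T0@np.linalg.inv(G);print((K@[-.094,0,0,1])[:3]*1e3,Ro.from_matrix(K[:3,:3]).as_rotvec())
E
python3 -m jog '[[[0,0.2,0.8,0.4,0,0],[0,0.2,0.8,0.4,0,0],[0,0,0,0,0,0],[0,0,0,0,0,0],[0,0,0,0,0,0],[0,0,0,0,0,0],[0,0,0,0,0,0],[0,0,0,0,0,0]]]' 
python3 - <<'E'
from h import *
T0=cur()
K=np.linalg.inv(C)@T0@np.linalg.inv(G);print((K@[-.094,0,0,1])[:3]*1e3,Ro.from_matrix(K[:3,:3]).as_rotvec())
E
```

```text
time: 18.5
position: [0.5062, 0.2693, 0.0938]
eef_rot: [[-0.171, 0.984, 0.057], [0.985, 0.171, 0.008], [-0.001, 0.058, -0.998]]
wrist_force: [0.4, -0.7, -1.1]
grip_width: 0.0163
[-93.06062252   0.67304267  56.07917749] [-1.40197105e-03 -5.76988739e-02  1.29115200e-05]
time: 19.17
position: [0.5063, 0.2698, 0.0931]
eef_rot: [[-0.172, 0.984, 0.046], [0.985, 0.172, 0.007], [-0.001, 0.046, -0.999]]
wrist_force: [-0.5, -0.2, -2.0]
grip_width: 0.0168
[-93.31589737   1.11025123  56.41606902] [-0.00048856 -0.04637154  0.00078673]
```

```bash
for i in 1 ; do python3 -m jog '[[[0,0.2,0.8,0.4,0,0],[0,0.2,0.8,0.4,0,0],[0,0,0,0,0,0],[0,0,0,0,0,0],[0,0,0,0,0,0],[0,0,0,0,0,0],[0,0,0,0,0,0],[0,0,0,0,0,0]]]'; done
python3 - <<'E'
from h import *
from workcell import r
s=r.observe();print(s["wrist_force"],s["torque"])
T0=cur()
K=np.linalg.inv(C)@T0@np.linalg.inv(G);print((K@[-.094,0,0,1])[:3]*1e3,Ro.from_matrix(K[:3,:3]).as_rotvec())
E
```

```text
time: 19.83
position: [0.5068, 0.2699, 0.0915]
eef_rot: [[-0.172, 0.985, 0.032], [0.985, 0.172, 0.005], [-0.001, 0.032, -0.999]]
wrist_force: [-0.7, 0.3, -1.9]
grip_width: 0.0166
[-0.65014049  0.27534495 -1.879346  ] [-0.04093571  0.01512789 -0.02749481]
[-93.33118086   1.07782547  56.04355721] [-0.00057454 -0.032261    0.0007317 ]
```

```bash
python3 -m jog '[[[0,0.1,0.6,0.4,0,0],[0,0.1,0.6,0.4,0,0],[0,0,0,0,0,0],[0,0,0,0,0,0],[0,0,0,0,0,0],[0,0,0,0,0,0],[0,0,0,0,0,0],[0,0,0,0,0,0]]]'
python3 - <<'E'
from h import *
from workcell import r
s=r.observe();print(s["wrist_force"],s["torque"])
T0=cur()
K=np.linalg.inv(C)@T0@np.linalg.inv(G);print((K@[-.094,0,0,1])[:3]*1e3,Ro.from_matrix(K[:3,:3]).as_rotvec())
snap('wrist','w8')
E
```

```text
time: 20.5
position: [0.5072, 0.2701, 0.0909]
eef_rot: [[-0.172, 0.985, 0.018], [0.985, 0.172, 0.003], [-0.0, 0.018, -1.0]]
wrist_force: [-4.4, -1.3, 4.5]
grip_width: 0.0163
[-4.37793968 -1.25022379  4.45298647] [-0.17662644  0.45266109 -0.05294441]
[-93.33900926   1.19866736  56.82312605] [-7.25535602e-05 -1.83780166e-02  6.46997526e-04]
```

View pics/w8.png

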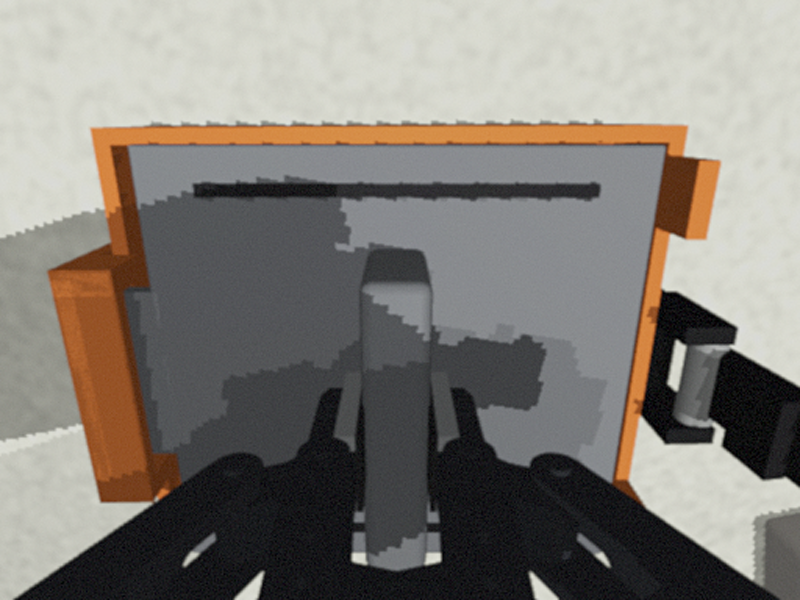

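```bash
python3 -m jog '[[[0,0,0,0,0,0],[0,0,0,0,0,0],[0,0,0,0,0,0],[0,0,0,0,0,0],[0,0,0,0,0,0],[0,0,0,0,0,0],[0,0,0,0,0,0],[0,0,0,0,0,0]]]' 0.5
python3 -m jog '[[[0,0,-10,0,0,0],[0,0,-20,0,0,0],[0,0,-25,0,0,0],[0,0,-25,0,0,0],[0,0,-25,0,0,0],[0,0,-15,0,0,0],[0,0,0,0,0,0],[0,0,0,0,0,0]]]' 
python3 - <<'E'
from h import *
cc=lambda x,z,y=0.7:(C@[x/1e3,y/1e3,0,1])[:2].tolist()+[z/1e3]
T0=cur();yaw=9.85
A=tool(cc(147,215),yaw);rows(T0,A,6)
B=tool(cc(147,124),yaw);rows(A,B,4)
print(A[:3,3],B[:3,3]); snap('wrist','w9')
E
```

```text
time: 21.22
position: [0.5071, 0.2699, 0.0902]
eef_rot: [[-0.172, 0.985, 0.018], [0.985, 0.172, 0.002], [-0.001, 0.018, -1.0]]
wrist_force: [0.5, 0.5, 1.0]
grip_width: 0.0425
time: 21.88
position: [0.5054, 0.2698, 0.2118]
eef_rot: [[-0.172, 0.985, 0.02], [0.985, 0.172, 0.004], [0.001, 0.021, -1.0]]
wrist_force: [-0.8, -0.8, -0.8]
grip_width: 0.0428
6 x [-0.11, 24.81, -0.24, 0.2, -0.01, 0.01]
4 x [0.0, 0.0, 22.75, 0.0, 0.0, -0.0]
[0.65211332 0.29463688 0.215     ] [0.65211332 0.29463688 0.124     ]
```

View pics/w9.png

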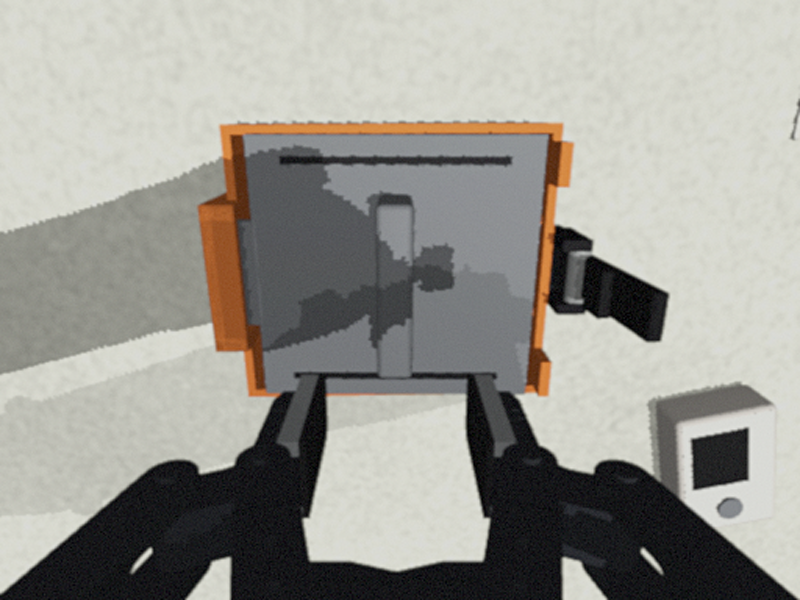

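```bash
python3 -m jog '[[[-0.1,24.8,-0.2,0.2,0,0],[-0.1,24.8,-0.2,0.2,0,0],[-0.1,24.8,-0.2,0.2,0,0],[-0.1,24.8,-0.2,0.2,0,0],[-0.1,24.8,-0.2,0.2,0,0],[-0.1,24.8,-0.2,0.2,0,0],[0,0,0,0,0,0],[0,0,0,0,0,0]]]' 1 60
python3 -m jog '[[[0,0,22,0,0,0],[0,0,22,0,0,0],[0,0,22,0,0,0],[0,0,20,0,0,0],[0,0,5,0,0,0],[0,0,0,0,0,0],[0,0,0,0,0,0],[0,0,0,0,0,0]]]'
python3 - <<'E'
from h import *
T0=cur();K=np.linalg.inv(C)@T0;print("tcp in case",K[:3,3]*1e3)
pts=[(110,119.5)]+[(100-54*np.cos(a)+10*np.sin(a),67.5+54*np.sin(a)+10*np.cos(a)) for a in(1.2,.9,.6,.3,.2,.1,0)]
p=np.array([K[0,3]*1e3-14.5,K[2,3]*1e3-14])
for q in pts: print(np.round(q,1),"dy,dz",np.round([q[0]-p[0],p[1]-q[1]],1));p=np.array(q)
E
```

```text
time: 22.6
position: [0.6517, 0.2937, 0.2097]
eef_rot: [[-0.171, 0.985, -0.006], [0.985, 0.171, -0.004], [-0.003, -0.007, -1.0]]
wrist_force: [-0.6, 0.3, -0.9]
grip_width: -0.0004
time: 23.27
position: [0.6519, 0.2948, 0.124]
eef_rot: [[-0.172, 0.985, -0.0], [0.985, 0.172, 0.0], [0.0, -0.0, -1.0]]
wrist_force: [0.4, 0.6, 0.4]
grip_width: -0.0002
tcp in case [146.83539551   0.890741   123.96125427]
[110.  119.5] dy,dz [-22.3  -9.5]
[ 89.8 121.5] dy,dz [-20.2  -2. ]
[ 74.3 116. ] dy,dz [-15.5   5.4]
[ 61.1 106.2] dy,dz [-13.2   9.8]
[51.4 93. ] dy,dz [-9.7 13.2]
[49.1 88. ] dy,dz [-2.3  5. ]
[47.3 82.8] dy,dz [-1.8  5.2]
[46.  77.5] dy,dz [-1.3  5.3]
```

```bash
python3 -m jog '[[[0,-5.6,-2.4,0,0,0],[0,-5.6,-2.4,0,0,0],[0,-5.6,-2.4,0,0,0],[0,-5.6,-2.4,0,0,0],[0,-5,-0.5,0,0,0],[0,-5,-0.5,0,0,0],[0,-5,-0.5,0,0,0],[0,-5,-0.5,0,0,0]]]'
python3 -m jog '[[[0,-5.2,1.8,0,0,0],[0,-5.2,1.8,0,0,0],[0,-5.2,1.8,0,0,0],[0,-4.4,3.3,0,0,0],[0,-4.4,3.3,0,0,0],[0,-4.4,3.3,0,0,0],[0,0,0,0,0,0],[0,0,0,0,0,0]]]'
python3 - <<'E'
from h import *
T0=cur();K=np.linalg.inv(C)@T0;print("tcp in case",K[:3,3]*1e3)
E
```

```text
time: 23.93
position: [0.61, 0.2871, 0.1343]
eef_rot: [[-0.172, 0.985, 0.0], [0.985, 0.172, -0.0], [-0.0, 0.0, -1.0]]
wrist_force: [6.3, 1.0, -1.5]
grip_width: 0.0001
time: 24.6
position: [0.5815, 0.2824, 0.1204]
eef_rot: [[-0.172, 0.985, -0.0], [0.985, 0.172, 0.001], [0.001, 0.0, -1.0]]
wrist_force: [-0.4, 0.3, 6.8]
grip_width: 0.0
tcp in case [ 75.36786951   0.72660871 120.39039624]
```

```bash
python3 -m jog '[[[0,-2.2,2.2,0,0,0],[0,-2,2.4,0,0,0],[0,-1.8,2.5,0,0,0],[0,-1.6,2.6,0,0,0],[0,-1,1.6,0,0,0],[0,0,0,0,0,0],[0,0,0,0,0,0],[0,0,0,0,0,0]]]'
python3 - <<'E'
from h import *
T0=cur();K=np.linalg.inv(C)@T0;print("tcp in case",K[:3,3]*1e3)
E
python3 -m jog '[[[0,-0.9,1.5,0,0,0],[0,-0.4,1,0,0,0],[0,0,0,0,0,0],[0,0,0,0,0,0],[0,0,0,0,0,0],[0,0,0,0,0,0],[0,0,0,0,0,0],[0,0,0,0,0,0]]]'
```

```text
time: 25.27
position: [0.5726, 0.281, 0.1089]
eef_rot: [[-0.172, 0.985, -0.001], [0.985, 0.172, 0.0], [0.001, -0.001, -1.0]]
wrist_force: [-0.6, -1.1, 7.9]
grip_width: 0.0001
tcp in case [ 66.29561124   0.85974721 108.87440729]
time: 25.93
position: [0.5712, 0.2808, 0.1064]
eef_rot: [[-0.172, 0.985, -0.002], [0.985, 0.172, 0.0], [0.001, -0.002, -1.0]]
wrist_force: [-2.5, -0.2, 8.2]
grip_width: -0.0003
```

Pure friction so far (~7–8 N). Keep stepping down until the force climbs to 15 N.

```bash
python3 -m jog '[[[0,-0.2,1,0,0,0],[0,-0.2,1,0,0,0],[0,0,0,0,0,0],[0,0,0,0,0,0],[0,0,0,0,0,0],[0,0,0,0,0,0],[0,0,0,0,0,0],[0,0,0,0,0,0]]]' | grep -E 'pos|force'
python3 -m jog '[[[0,-0.2,1,0,0,0],[0,-0.2,1,0,0,0],[0,0,0,0,0,0],[0,0,0,0,0,0],[0,0,0,0,0,0],[0,0,0,0,0,0],[0,0,0,0,0,0],[0,0,0,0,0,0]]]'| grep -E 'pos|force'
```

```text
position: [0.5708, 0.2808, 0.1044]
wrist_force: [-1.1, -0.8, 8.9]
position: [0.5701, 0.2807, 0.1023]
wrist_force: [-3.0, -1.0, 9.6]
```

```bash
python3 -m jog '[[[0,-0.2,1,0,0,0],[0,-0.2,1,0,0,0],[0,0,0,0,0,0],[0,0,0,0,0,0],[0,0,0,0,0,0],[0,0,0,0,0,0],[0,0,0,0,0,0],[0,0,0,0,0,0]]]' | grep -E 'pos|force'
python3 -m jog '[[[0,-0.2,1,0,0,0],[0,0,0,0,0,0],[0,0,0,0,0,0],[0,0,0,0,0,0],[0,0,0,0,0,0],[0,0,0,0,0,0],[0,0,0,0,0,0],[0,0,0,0,0,0]]]'| grep -E 'pos|force'
```

```text
position: [0.5696, 0.2806, 0.1002]
wrist_force: [-3.1, -0.5, 8.5]
position: [0.5692, 0.2806, 0.0991]
wrist_force: [-3.8, -0.7, 8.8]
```

```bash
python3 -m jog '[[[0,0,1,0,0,0],[0,0,0.5,0,0,0],[0,0,0,0,0,0],[0,0,0,0,0,0],[0,0,0,0,0,0],[0,0,0,0,0,0],[0,0,0,0,0,0],[0,0,0,0,0,0]]]' | grep -E 'pos|force'
python3 -m jog '[[[0,0,1,0,0,0],[0,0,0.5,0,0,0],[0,0,0,0,0,0],[0,0,0,0,0,0],[0,0,0,0,0,0],[0,0,0,0,0,0],[0,0,0,0,0,0],[0,0,0,0,0,0]]]'| grep -E 'pos|force'
```

```text
position: [0.5692, 0.2806, 0.0977]
wrist_force: [-5.0, -1.2, 8.8]
position: [0.5692, 0.2806, 0.0965]
wrist_force: [-5.6, -1.6, 11.6]
```

```bash
python3 -m jog '[[[0,-0.5,0.3,0,0,0],[0,-0.3,0.3,0,0,0],[0,0,0,0,0,0],[0,0,0,0,0,0],[0,0,0,0,0,0],[0,0,0,0,0,0],[0,0,0,0,0,0],[0,0,0,0,0,0]]]' | grep -E 'pos|force'
python3 -m jog '[[[0,-0.2,0.6,0,0,0],[0,0,0,0,0,0],[0,0,0,0,0,0],[0,0,0,0,0,0],[0,0,0,0,0,0],[0,0,0,0,0,0],[0,0,0,0,0,0],[0,0,0,0,0,0]]]'| grep -E 'pos|force'
```

```text
position: [0.569, 0.2806, 0.0963]
wrist_force: [-3.3, -2.3, 12.0]
position: [0.5688, 0.2806, 0.0958]
wrist_force: [-4.7, -1.0, 13.0]
```

```bash
python3 -m jog '[[[0,-0.3,0.7,0,0,0],[0,0,0,0,0,0],[0,0,0,0,0,0],[0,0,0,0,0,0],[0,0,0,0,0,0],[0,0,0,0,0,0],[0,0,0,0,0,0],[0,0,0,0,0,0]]]' | grep -E 'pos|force'
python3 -m jog '[[[0,-0.2,0.4,0,0,0],[0,0,0,0,0,0],[0,0,0,0,0,0],[0,0,0,0,0,0],[0,0,0,0,0,0],[0,0,0,0,0,0],[0,0,0,0,0,0],[0,0,0,0,0,0]]]'| grep -E 'pos|force'
python3 - <<'E'
from workcell import r
import numpy as np
print(np.round(r.observe()["wrist_force"],1))
E
```

```text
position: [0.5686, 0.2805, 0.0952]
wrist_force: [-3.0, -1.7, 13.4]
position: [0.5685, 0.2805, 0.095]
wrist_force: [-4.4, -0.9, 14.5]
[-4.4 -0.9 14.5]
```

```bash
python3 -m jog '[[[0,-0.2,0.4,0,0,0],[0,0,0,0,0,0],[0,0,0,0,0,0],[0,0,0,0,0,0],[0,0,0,0,0,0],[0,0,0,0,0,0],[0,0,0,0,0,0],[0,0,0,0,0,0]]]' | grep -E 'pos|force'
python3 -m jog '[[[0,0,0,0,0,0],[0,0,0,0,0,0],[0,0,0,0,0,0],[0,0,0,0,0,0],[0,0,0,0,0,0],[0,0,0,0,0,0],[0,0,0,0,0,0],[0,0,0,0,0,0]]]'| grep -E 'pos|force'
```

```text
position: [0.5685, 0.2805, 0.0948]
wrist_force: [-3.7, -1.3, 14.7]
position: [0.5684, 0.2805, 0.0948]
wrist_force: [-4.5, -1.4, 15.8]
```

Pressed at about 15 N. Retreat straight up and check.

```bash
python3 -m jog '[[[0,0,-3,0,0,0],[0,0,-10,0,0,0],[0,0,-20,0,0,0],[0,0,-25,0,0,0],[0,-15,-25,0,0,0],[0,-20,-25,0,0,0],[0,-20,-10,0,0,0],[0,0,0,0,0,0]]]'
python3 -m jog '[[[-20,-10,0,0,0,0],[-20,-10,0,0,0,0],[-20,0,0,0,0,0],[0,0,0,0,0,0],[0,0,0,0,0,0],[0,0,0,0,0,0],[0,0,0,0,0,0],[0,0,0,0,0,0]]]'
python3 - <<'E'
from h import *
w=snap('wrist','w10');s=snap('scene','s10')
W=w["color"][60:300,60:480,::-1]
i=proj(s,C[:3,3])[0].astype(int);S=s["color"][i[1]-65:i[1]+55,i[0]-80:i[0]+80,::-1]
a=cv2.resize(W,(560,320),interpolation=cv2.INTER_CUBIC);b=cv2.resize(S,(360,270),interpolation=cv2.INTER_CUBIC)
o=np.zeros((600,600,3),np.uint8);o[:320,:560]=a;o[325:595,:360]=b;cv2.imwrite('pics/fin.png',o)
E
```

```text
time: 34.6
position: [0.5129, 0.2711, 0.2141]
eef_rot: [[-0.173, 0.985, 0.0], [0.985, 0.173, 0.003], [0.003, 0.001, -1.0]]
wrist_force: [0.7, 0.1, -0.3]
grip_width: 0.0001
time: 35.27
position: [0.5047, 0.2091, 0.2099]
eef_rot: [[-0.173, 0.985, -0.003], [0.985, 0.173, -0.001], [-0.001, -0.003, -1.0]]
wrist_force: [0.1, -1.5, -0.1]
grip_width: -0.0004
```

View pics/fin.png

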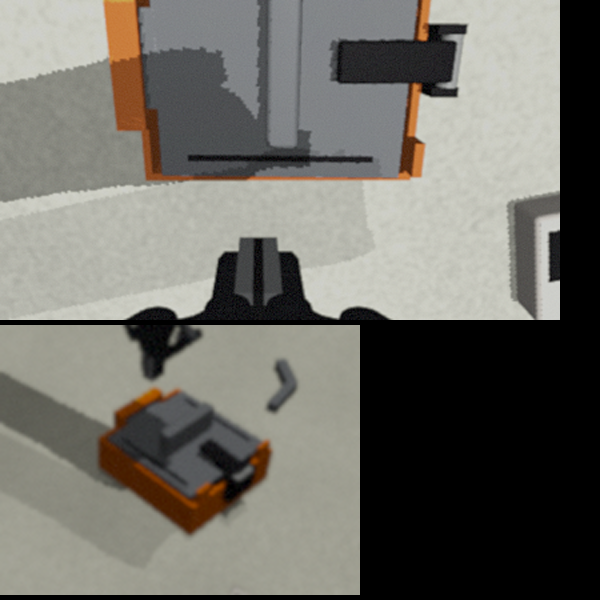

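```bash
python3 - <<'E'
from workcell import r
print(r.job_done())
E
```

```text
the job is handed in; nothing more can be done
None
```

The kit is packed and I handed the job in at about 35 s of the 72 s allowed; it reported no verdict.

- **Beam:** I laid it flat in the long compartment. A wrist picture after release showed it lying inside, clear of the walls.
- **Lid:** I slid the tongue in under the bridge at a 0.2 rad tilt until about 2 N showed at the back stop. I then lowered the far edge inside the upstands until it met the seal. A picture after release showed the lid seated and the tongue under the bridge.
- **Clamp:** I swung the lever down with the closed fingers against about 7–9 N of hinge friction. The force rose once the foot reached the lid, at a lever angle of about 0.1 rad. I stopped at 14.7–15.8 N, pressing about 52 mm from the hinge.

The last pictures, with the arm clear, show the lid on, the tongue under the bridge and the lever still down. The bent beam and the hub, as far as they show there, look undisturbed. The wheel was not in the last pictures, but the arm went nowhere near it.

**Unconfirmed:**
- Seal compression was judged only by the force felt; it cannot be seen.
- My picture fits put the lid in the hand about 2 mm lower than the grasp measurement did. I went by the grasp measurement, and the lid went in without any high force.
- While pressing there was also a sideways drag of 3–6 N on the fingers, so the push was not purely downward.

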